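# Set and lock the quick-release of an overhead phone stand

## Robot

A 6-joint arm with a two-finger parallel gripper is mounted at the origin on the work surface. World frame = base frame: x ahead of the robot, y to its left, z up, the work surface at z = 0. Lengths are in m, angles in rad, forces in N, time in s.
With the tool pointing down it reaches from about 0.425 to 0.95 m from the base axis. Payload 3.5 kg.
Tool frame: the origin (TCP) lies on the centre line of the jaws, within the pads' length; the fingertips stand ahead of it and the grasp point (between the pads) lies 11 mm behind it (tips_ahead is the z of the fingertips in the tool frame, in m); z points along the fingers, y is the direction in which the jaws open and shut (so a half turn about z gives the same grasp; the last joint's range is limited). The gripper opens to 85 mm and grips with 20 to 120 N. Pads are 22 mm wide; open, the fingers measure 114 mm over their backs; the gripper's body (76 mm by 85 mm) begins 54 mm behind the grasp point. The pads swing forward as they close: fully open they stand 13 mm farther back than shut.
Start: joints at [1.198, 0.286, 1.577, -0, 1.279, -0.15], TCP at [0.149, 0.658, 0.239] pointing down, gripper open.
Joint ranges: [-2.77, 2.77], [-0.9, 2.22], [0.21, 2.48], [-1.53, 4.67], [0.24, 2.81], [-2.84, 2.84]. Speed limits (rad/s): [2.79, 2.79, 3.14, 3.14, 3.14, 3.14].

## Interface

Orientations are given as a unit quaternion [x, y, z, w].
In Python, from plant import * gives the robot as it stands. The module is installed in compiled form; this text tells all that it offers.
- The arm moves only by the tool move_arm, never from a script. Its arguments are lists of equal length, an entry for each row: "linear": the shift along the world's x, y, z in m, a list of three; "twist": the turn, a rotation vector about the world's x, y, z in degrees, a list of three. A call has 1 to 20 rows; each row shifts and turns the pose as measured when the row begins; what a row does not reach is not made up. A row lasts 1/12 s, in which the tool goes at most 41.7 mm and 7.16 degrees, less where a joint would pass 70% of its speed; a pose out of reach is approached as far as the arm can. A call is refused whole if a number of a shift passes 0.0417 or a number of a turn 7.16, either way. A call with a gripper value outside its range is refused whole. "grip" is the opening, from 0 (shut) to 1 (fully open), set as the call begins (left out, the last holds). The fingers move at their own pace and stop on an object; "force" is the grip in N (left out, the last holds). Time passes only in rows, so rows that do not move let the fingers close. It gives the time, the measured TCP pose, the force and the opening at its end, in the units of the state.
- get_state(): the state, without advancing time (a new reading comes with each control period).
- read_camera(name): name is "scene" or "top" or "wrist"; returns a dict with "img" (420x560x3 uint8, blue, green, red), "depth" (420x560 float32, m along the optical axis (not along the pixel's ray), 0 where there is no reading), "fx", "fy", "cx", "cy" (pixels), "rvec" (rotation vector, rad) and "tvec" (3), from world to camera coordinates, as OpenCV has them. Camera axes: x right, y down, z forward; pixel columns grow to the right and rows downward; lengths in m; the calibration is good to about 2 mm. A picture is of the moment at which its call begins.
- sign_off(): hands the job in, once; it reports no verdict.
The state is a dict: "time": time; "qpos": joint angles; "dq": joint speeds; "joint_efforts": joint torques, N m; "eef_pos": TCP position; "tcp_rot": TCP orientation; "contact_force": force on the tool from outside, world axes, zero at the start; "wrist_torque": the same for the moment, N m; "opening": opening from 0.0 (shut) to 1.0 (fully open).
Only numpy, scipy, OpenCV 4.12 (cv2) and the standard library are available. Lean on these libraries where they do the work, as an engineer would, in place of code of your own. Each camera call takes 0.05 s, during which the arm holds its last target.

## Task

Slide the phone stand's boom out until the phone is centred over the form on the table. Then set the quick-release: turn the three-winged adjuster nut until the red cam lever meets firm resistance when it points about straight out, midway, and close the lever fully home, so that the boom is gripped. Leave the glasses, flask and other things on the table where they are.

Things in the scene. Friction and masses are not known exactly. Their poses are not given: they have to be found in the camera images.
- stand: Fixed overhead phone stand: base plate 160 x 170 mm, column, and a split collar at its top round the boom. Origin under the column on the table; x level, along the skewer from nut to lever; y level, along the boom towards its tail cap; z up. The collar's two ears above the boom reach 11 mm either side in x, 13 mm in y, up to 288 mm. Nothing stands above or beside nut and lever.
- nut_axis (a point): Point on the skewer axis, mid-width of the light grey adjuster nut's wings: stand (-45, 0, 274) mm. Does not turn with the nut; axes as the stand's. Nut: hub radius 9 mm and three wings 120 degrees apart, each 9 mm thick, 16 mm wide along the axis (8 mm either side of this point), reaching 30 mm from the axis.
- nut (a joint): Nut angle, rad; 0 = a wing straight up. Grows as it tightens: top goes to stand -y (clockwise seen from its end). Turns lightly (0.03 N m), 0.7 mm a rad, stays where left. Starts loose by 0.7 to 4 rad, differing each time: to be felt. With the lever straight out, turning it goes from 1.5 N to 6 N (at 24 mm) within half a rad: snug; no force is left at rest, the thread holds. Or try the lever.
- lever_pivot (a point): Upright pivot of the red cam lever at the lever's mid-height: stand (30, 0, 274) mm. This frame turns with the lever: y along it to the tip, z up. Round boss of radius 11 mm, then a level bar 10 mm wide, 14 mm high, widening to 14 mm over the last 26 mm; tip 87 mm from the pivot.
- cam_lever (a joint): Lever angle, rad; swings level. 0: open, along stand +y; 1.57: straight out, stand +x; 3.05: home against its stop, along stand -y (dead centre at 2.95). Free, it needs 1 N; once the clamp bites, growing to 10 to 25 N at 65 mm from the pivot if the nut is well set. Stays where left, loaded or not. The cam takes up 2.2 mm in all, 1.2 mm of it by 1.5 rad.
- boom: Level tube of 18 mm diameter sliding in the collar along stand y, a phone holder and black phone (155 x 74 mm, screen up) fixed at its -y end. Origin on its axis, 240 mm above the table; axes as the stand's; tube from y -75 to +210 mm, phone from y -233 to -77 mm. Unclamped it slides with about 2.5 N and stays where left. It must go 30 to 125 mm to -y.
- boom_tail (a point): Centre of the outer face of the boom's black rubber tail cap (21 mm diameter), its +y end, 240 mm above the table; can be pushed to -y.
- phone (a point): Middle of the phone's screen, 232 mm above the table. Axes as the stand's.
- sheet: White ruled form, 148 x 210 mm, flat on the table and fixed; origin at its centre, y along its 210 mm side, which lies roughly along the boom. The boom's line passes within 8 mm of its centre.
- jaw: Clamp jaw, hidden in the stand (cannot be seen or reached; its tracked position is of no use). Its force on the boom is the grip: 0 when loose, about 50 N with the lever home if resistance began straight out, less if later, more if earlier.
- glass_a: Clear tea glass, 68 mm wide, 90 mm tall. A bystander; leave alone. Origin at the middle of its underside.
- glass_b: Clear tea glass, 68 mm wide, 90 mm tall. A bystander; leave alone. Origin at the middle of its underside.
- glass_c: Clear tea glass, 68 mm wide, 90 mm tall. A bystander; leave alone. Origin at the middle of its underside.
- stapler: Blue and black stapler, 125 x 26 x 38 mm. A bystander; leave alone. Origin at the middle of its underside.
- pen: Blue and white pen, 125 mm long. A bystander; leave alone. Origin at the middle of its underside.
- spectacles: Reading glasses, 135 x 120 x 42 mm. A bystander; leave alone. Origin at the middle of its underside.
- flask: Steel and black vacuum flask, 162 mm wide, 244 mm tall, 1.9 kg. A bystander; leave alone. Origin at the middle of its underside.
- ink_pad: Closed red ink pad box, 102 x 68 x 19 mm. A bystander; leave alone. Origin at the middle of its underside.

How it is judged:
By the outcome, as a careful person would: the job done as asked, in the order asked, and still so for the second after the job is handed in, with the robot touching nothing.
It also fails if it takes over 67 s, if anything falls off the work surface, if the arm or the gripper's body presses on something with over 40 N, if the wrist force passes 120 N, or if a joint passes its speed limit or range.

## Working session

There is one attempt and no reset: what is moved stays moved. The work goes in short steps, Python scripts to look and compute and a tool call to move; the robot and the scene stay as the last step left them, time stands still between calls to the robot, and variables do not carry over. Pictures are saved under pics/ and viewed, and the job is handed in when it is done.

Besides the shell and the picture viewer there is one more tool, called after "Request:" as name(argument=value, ...) on one line, values as JSON. move_arm: Moves the arm, as the interface text tells. Its arguments: {"type":"object","properties":{"linear":{"type":"array","items":{"type":"array","items":{"type":"number"}}},"twist":{"type":"array","items":{"type":"array","items":{"type":"number"}}},"grip":{"type":"number"},"force":{"type":"number"}},"required":["linear","twist"]}

```bash
mkdir -p pics; ls; python3 - <<'E'
from plant import *
import cv2
print(get_state())
for n in ["scene","top","wrist"]:
    c=read_camera(n); cv2.imwrite(f"pics/{n}0.png",c["img"])
    import numpy as np
    R=cv2.Rodrigues(np.array(c["rvec"]))[0]; print(n,c["fx"],c["cx"],c["cy"],(-R.T@np.array(c["tvec"]).ravel()).round(3),R.round(3).tolist())
E
```

```text
pics
{'time': 0.0, 'qpos': array([ 1.19802097e+00,  2.87175513e-01,  1.57816435e+00, -1.33467834e-05,
        1.27858319e+00, -1.50019474e-01]), 'dq': array([ 0.00020325, -0.00062917,  0.00080944,  0.00142939, -0.00199375,
       -0.00042947]), 'joint_efforts': array([-2.48171301e-05, -4.05968320e+01, -2.92633152e+01, -2.37522509e-04,
        5.81684566e-03, -8.35865904e-06]), 'eef_pos': array([0.14887497, 0.65773238, 0.23794743]), 'tcp_rot': array([ 1.11145818e-01,  9.93803426e-01, -1.12726809e-03, -2.94952070e-04]), 'contact_force': array([ 0.17782682, -0.18740304,  0.76770602]), 'wrist_torque': array([0.02403957, 0.00149083, 0.01262134]), 'opening': 0.9974850028153666}
scene 450.5339314843835 289.1332538814686 205.39739838768065 [1.274 0.204 0.87 ] [[-0.353, 0.935, 0.016], [0.675, 0.266, -0.688], [-0.648, -0.232, -0.726]]
top 412.4007449998389 273.3815558584869 209.98217628014962 [ 0.484 -0.036  1.355] [[0.017, -1.0, 0.004], [-0.999, -0.017, -0.046], [0.046, -0.003, -0.999]]
wrist 375.83450491558483 280.13823720592126 214.30159404432504 [0.084 0.672 0.372] [[0.221, 0.975, -0.002], [0.941, -0.213, 0.262], [0.255, -0.06, -0.965]]
```

View pics/scene0.png

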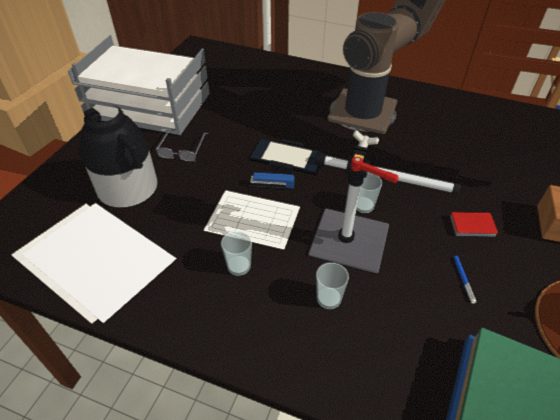

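View pics/top0.png

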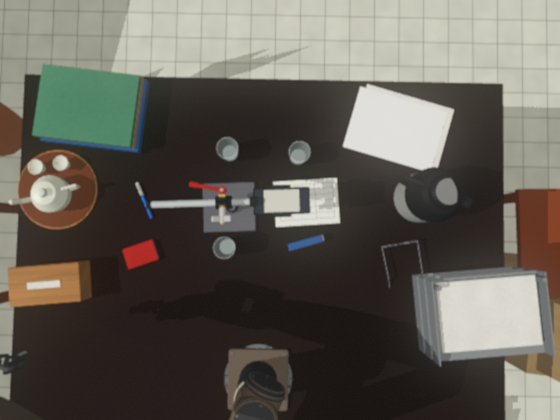

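```bash
python3 - <<'E'
import cv2
i=cv2.imread("pics/top0.png")[140:270,130:360]
cv2.imwrite("pics/topz.png",cv2.resize(i,None,fx=3.4,fy=3.4,interpolation=cv2.INTER_CUBIC))
i=cv2.imread("pics/scene0.png")[110:280,200:480]
cv2.imwrite("pics/scz.png",cv2.resize(i,None,fx=2.8,fy=2.8,interpolation=cv2.INTER_CUBIC))
E
```

```text
(no output)
```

View pics/topz.png

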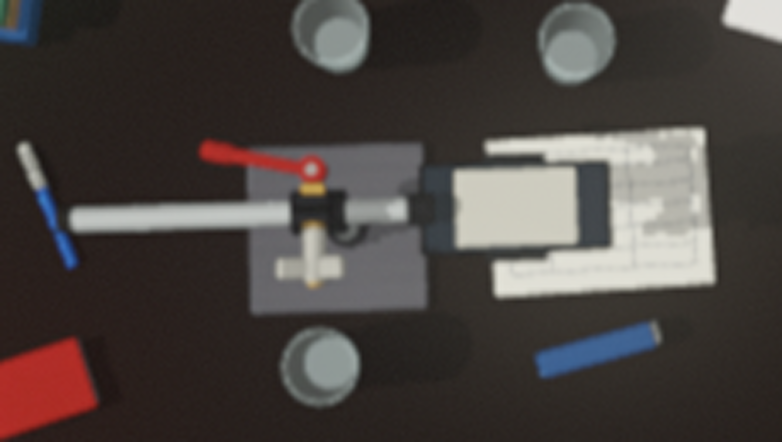

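View pics/scz.png

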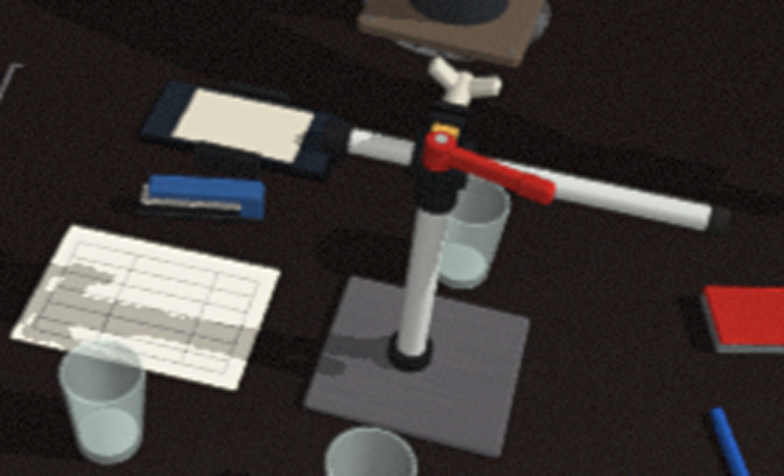

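```bash
cat > h.py <<'E'
from plant import *
import cv2, numpy as np
def P(c):
    R=cv2.Rodrigues(np.array(c["rvec"],float))[0]; t=np.array(c["tvec"],float).ravel(); return R,t
def ray(c,u,v,z):
    R,t=P(c); o=-R.T@t; d=R.T@np.array([(u-c["cx"])/c["fx"],(v-c["cy"])/c["fy"],1.]); return o+d*(z-o[2])/d[2]
def proj(c,p):
    R,t=P(c); q=R@np.asarray(p,float)+t; return np.array([c["fx"]*q[0]/q[2]+c["cx"],c["fy"]*q[1]/q[2]+c["cy"]])
E
python3 - <<'E'
from h import *
c=read_camera("top"); s=read_camera("scene")
f=lambda a:(a[0]/3.4+130-.35,a[1]/3.4+140-.35)
g=lambda a:(a[0]/2.8+200-.3,a[1]/2.8+110-.3)
for nm,cam,h,pts in [("top",c,f,[(485,141),(704,128),(715,283),(494,298)]),("scene",s,g,[(72,226),(280,270),(237,388),(11,337)])]:
    w=np.array([ray(cam,*h(p),0)for p in pts])[:,:2]; print(nm,"sheet",w.round(4).tolist(),w.mean(0).round(4),[np.linalg.norm(w[i]-w[(i+1)%4]).round(4) for i in range(4)])
for nm,cam,h,pts in [("top",c,f,[(246,147),(421,142),(428,306),(250,314)]),("scene",s,g,[(352,277),(529,320),(500,456),(305,405)])]:
    w=np.array([ray(cam,*h(p),0.008)for p in pts])[:,:2]; print(nm,"plate",w.round(4).tolist(),w.mean(0).round(4),[np.linalg.norm(w[i]-w[(i+1)%4]).round(4) for i in range(4)])
# boom tube line in top
hsv=cv2.cvtColor(c["img"],cv2.COLOR_BGR2HSV)
m=((hsv[...,1]<60)&(hsv[...,2]>110)).astype(np.uint8)
ys,xs=np.nonzero(m[190:215,150:216]); ys+=190;xs+=150
cols=sorted(set(xs)); L=np.array([ray(c,u,ys[xs==u].mean(),.245) for u in cols]); print(cols[0],cols[-1])
k=np.polyfit(L[:,1],L[:,0],1); print("boom x=",k, "y range",L[:,1].min(),L[:,1].max())
# phone screen corners
w=np.array([ray(c,*f(p),.232) for p in [(423,165),(608,162),(610,247),(423,251)]]); print("phone",w.round(4).tolist(),w.mean(0))
# red lever
m=((hsv[...,2]>80)&(hsv[...,1]>150)&((hsv[...,0]<8)|(hsv[...,0]>172))).astype(np.uint8); m[:170]=0;m[205:]=0
ys,xs=np.nonzero(m[:, 180:235]); xs+=180
print("lever top px",xs.min(),xs.max(),ray(c,xs.min(),ys[xs==xs.min()].mean(),.281),ray(c,*f((312,168)),.285), "nut bar",ray(c,*f((276,267)),.29),ray(c,*f((343,266)),.29),"skewer nut end",ray(c,*f((312,285)),.274))
print("tail scene",ray(s,*g((728,220)),.24), "lever boss",ray(s,*g((440,140)),.285),ray(s,*g((553,190)),.281))
for w in [(455,88),(437,68),(497,87)]: print("nutw",ray(s,*g(w),.28))
E
```

```text
top sheet [[0.6424, -0.0351], [0.6589, -0.2477], [0.5085, -0.2599], [0.4903, -0.0464]] [ 0.575  -0.1473] [np.float64(0.2132), np.float64(0.1509), np.float64(0.2142), np.float64(0.1525)]
scene sheet [[0.5086, -0.2568], [0.4897, -0.0474], [0.6366, -0.0345], [0.6566, -0.2447]] [ 0.5729 -0.1459] [np.float64(0.2102), np.float64(0.1475), np.float64(0.2112), np.float64(0.1485)]
top plate [[0.6316, 0.1952], [0.6394, 0.0266], [0.4815, 0.0168], [0.4709, 0.1873]] [0.5558 0.1065] [np.float64(0.1688), np.float64(0.1582), np.float64(0.1708), np.float64(0.1609)]
scene plate [[0.4806, 0.0207], [0.4726, 0.1871], [0.6294, 0.1961], [0.6384, 0.0284]] [0.5552 0.1081] [np.float64(0.1665), np.float64(0.1571), np.float64(0.1679), np.float64(0.158)]
150 215
boom x= [-0.0501219   0.55997572] y range 0.11814672588072686 0.293128143018007
phone [[0.5951, 0.0142, 0.232], [0.6001, -0.1345, 0.232], [0.5317, -0.137, 0.232], [0.5259, 0.0129, 0.232]] [ 0.56322792 -0.06110028  0.232     ]
lever top px 188 225 [0.5981832  0.18484902 0.281     ] [0.58607053 0.09676639 0.285     ] nut bar [0.50968086 0.12173138 0.29      ] [0.51132335 0.07088662 0.29      ] skewer nut end [0.49667327 0.09604539 0.274     ]
tail scene [0.54085815 0.30539235 0.24      ] lever boss [0.58536557 0.09763484 0.285     ] [0.60280603 0.18276717 0.281     ]
nutw [0.51755254 0.09197532 0.28      ]
nutw [0.4989678  0.07315875 0.28      ]
nutw [0.50463424 0.12103155 0.28      ]
```

```bash
python3 - <<'E'
import plant
print([n for n in dir(plant) if not n.startswith('__')], getattr(plant,'tips_ahead',None))
E
```

```text
['Unreachable', 'get_state', 'read_camera', 'sign_off', 'tips_ahead'] 0.008
```

Request:
move_arm(linear=[[0.024,-0.018,0],[0.024,-0.018,0],[0.024,-0.018,0],[0.024,-0.018,0],[0.024,-0.018,0],[0.024,-0.018,0],[0.024,-0.018,0],[0.024,-0.018,0],[0.024,-0.018,0],[0.024,-0.018,0],[0.024,-0.018,0],[0.024,-0.018,0],[0.024,-0.018,0],[0.024,-0.018,0],[0.024,-0.018,0],[0.024,-0.018,0]], twist=[[0,0,1],[0,0,1],[0,0,1],[0,0,1],[0,0,1],[0,0,1],[0,0,1],[0,0,1],[0,0,1],[0,0,1],[0,0,1],[0,0,1],[0,0,1],[0,0,1],[0,0,1],[0,0,1]], grip=0, force=40)

```text
time: 1.58
eef_pos: [0.5413, 0.3571, 0.2366]
tcp_rot: [-0.041, 0.999, -0.001, -0.002]
contact_force: [1.3, 0.0, 0.3]
opening: 0.001
```

Request:
move_arm(linear=[[0,-0.012,0],[0,-0.012,0],[0,-0.008,0],[0,-0.008,0],[0.0005,-0.008,0],[0.0005,-0.008,0],[0.0005,-0.008,0],[0.0005,-0.008,0],[0.0005,-0.008,0],[0,-0.004,0]], twist=[[0,0,-1],[0,0,-1],[0,0,0],[0,0,0],[0,0,0],[0,0,0],[0,0,0],[0,0,0],[0,0,0],[0,0,0]])

```text
time: 2.42
eef_pos: [0.5455, 0.2685, 0.2365]
tcp_rot: [-0.022, 1.0, 0.003, 0.001]
contact_force: [1.6, 2.7, -0.5]
opening: 0.004
```

```bash
cat > look.py <<'E'
from h import *
import sys
n=sys.argv[1]
c=read_camera("top"); s=read_camera("scene")
a=cv2.resize(c["img"][140:270,130:360],None,fx=3.4,fy=3.4,interpolation=cv2.INTER_CUBIC)
b=cv2.resize(s["img"][110:280,200:480],None,fx=2.8,fy=2.8,interpolation=cv2.INTER_CUBIC)
cv2.imwrite(f"pics/t{n}.png",a); cv2.imwrite(f"pics/s{n}.png",b); print(get_state()["eef_pos"],get_state()["contact_force"])
E
python3 look.py 1
```

```text
[0.54527569 0.26799842 0.2364945 ] [-0.36737674 -0.45174641  0.6590274 ]
```

View pics/t1.png

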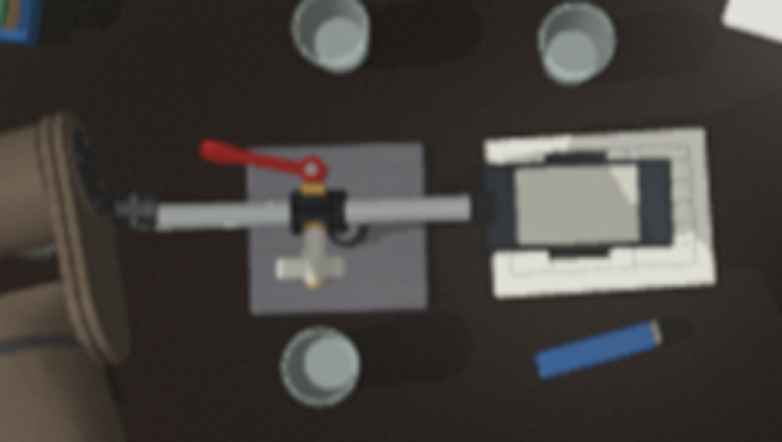

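Request:
move_arm(linear=[[0,-0.006,0],[0,-0.006,0],[0,-0.006,0],[0,-0.006,0],[0,-0.005,0],[0,-0.003,0]], twist=[[0,0,0],[0,0,0],[0,0,0],[0,0,0],[0,0,0],[0,0,0]])

```text
time: 3.02
eef_pos: [0.5457, 0.2346, 0.2368]
tcp_rot: [-0.022, 1.0, 0.004, 0.002]
contact_force: [1.2, 3.0, -1.1]
opening: -0.0
```

```bash
python3 look.py 2
```

```text
[0.54542418 0.23413884 0.23670519] [-0.06814693 -0.43601232 -0.56146795]
```

View pics/t2.png

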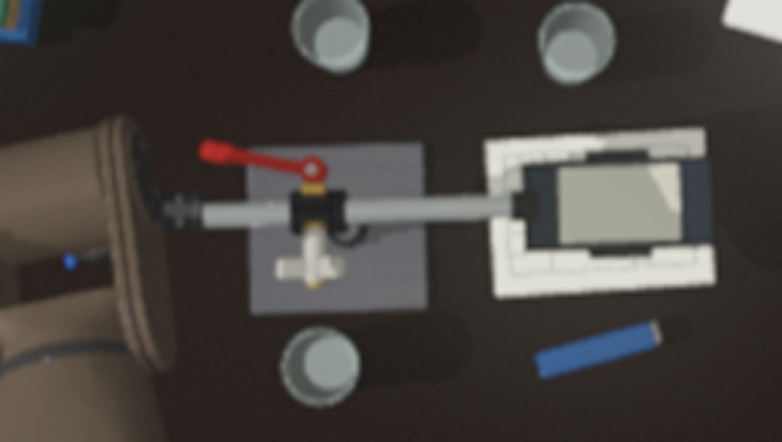

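View pics/s2.png

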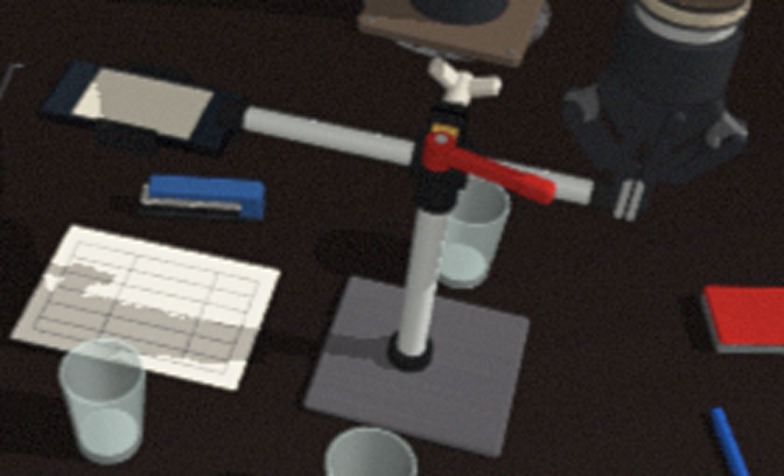

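```bash
python3 - <<'E'
from h import *
c=read_camera("top"); s=read_camera("scene")
f=lambda a:(a[0]/3.4+130-.35,a[1]/3.4+140-.35)
g=lambda a:(a[0]/2.8+200-.3,a[1]/2.8+110-.3)
for cam,h,pts in [(c,f,[(526,163),(709,160),(712,244),(526,248)]),(s,g,[(71,62),(248,98),(218,152),(40,113)]),(s,g,[(105,68),(215,91),(187,137),(74,110)]),(c,f,[(558,166),(681,162),(683,242),(558,245)])]:
    w=np.array([ray(cam,*h(p),.232) for p in pts]); print(w.round(4).tolist(),w.mean(0).round(4),[np.linalg.norm(w[i]-w[(i+1)%4]).round(4) for i in range(4)])
# subpixel: phone end edges via brightness along boom line, both cams
for y in (-.13,): pass
print(get_state()["time"])
E
```

```text
[[0.5982, -0.0685, 0.232], [0.6032, -0.2158, 0.232], [0.5356, -0.2188, 0.232], [0.5298, -0.0696, 0.232]] [ 0.5667 -0.1432  0.232 ] [np.float64(0.1473), np.float64(0.0677), np.float64(0.1493), np.float64(0.0684)]
[[0.5405, -0.2197, 0.232], [0.5302, -0.0681, 0.232], [0.5995, -0.0663, 0.232], [0.6083, -0.2133, 0.232]] [ 0.5696 -0.1419  0.232 ] [np.float64(0.1519), np.float64(0.0694), np.float64(0.1472), np.float64(0.0681)]
[[0.5374, -0.1904, 0.232], [0.5317, -0.0959, 0.232], [0.5921, -0.095, 0.232], [0.5951, -0.1902, 0.232]] [ 0.5641 -0.1429  0.232 ] [np.float64(0.0947), np.float64(0.0604), np.float64(0.0952), np.float64(0.0577)]
[[0.5962, -0.0943, 0.232], [0.6012, -0.1932, 0.232], [0.5368, -0.1955, 0.232], [0.5326, -0.0953, 0.232]] [ 0.5667 -0.1446  0.232 ] [np.float64(0.099), np.float64(0.0644), np.float64(0.1004), np.float64(0.0636)]
3.2167
```

Request:
move_arm(linear=[[0,-0.002,0],[0,-0.0015,0],[0,0,0]], twist=[[0,0,0],[0,0,0],[0,0,0]])

```text
time: 3.47
eef_pos: [0.5452, 0.2316, 0.2366]
tcp_rot: [-0.023, 1.0, 0.004, 0.001]
contact_force: [0.1, 0.4, 0.1]
opening: 0.001
```

```bash
python3 look.py 3
```

```text
[0.54516375 0.23154162 0.23658566] [1.56176095 1.0137821  0.86089517]
```

View pics/t3.png

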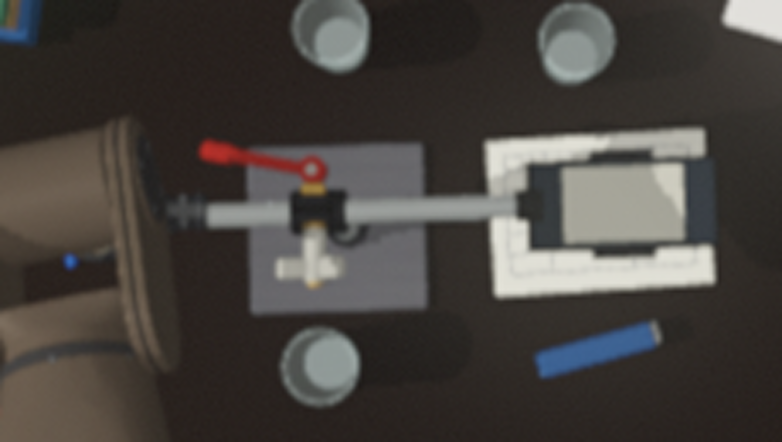

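Request:
move_arm(linear=[[0,0.01,0],[0,0.005,0.025],[0,0,0.03],[0,-0.01,0.03],[0.006,-0.025,0],[0.008,-0.025,0],[0.008,-0.025,0],[0.003,-0.005,-0.02],[0,0,-0.02],[0,0,-0.01],[0,0,0]], twist=[[0,0,0],[0,0,0],[0,0,0],[0,0,0],[0,0,0],[0,0,0],[0,0,0],[0,0,0],[0,0,0],[0,0,0],[0,0,0]])

```text
time: 4.48
eef_pos: [0.5684, 0.1569, 0.2751]
tcp_rot: [-0.025, 1.0, -0.001, -0.001]
contact_force: [-1.1, -0.4, -0.3]
opening: -0.002
```

Request:
move_arm(linear=[[0.008,0.001,-0.004],[0.011,0,0],[0.011,0,0],[0.009,-0.003,0],[0.009,-0.004,0],[0.0075,-0.005,0],[0.0075,-0.006,0],[0.004,-0.005,0],[0.004,-0.005,0],[0.003,-0.0055,0],[0,0,0]], twist=[[0,0,0],[0,0,0],[0,0,0],[0,0,0],[0,0,0],[0,0,0],[0,0,0],[0,0,0],[0,0,0],[0,0,0],[0,0,0]])

```text
time: 5.4
eef_pos: [0.6353, 0.1209, 0.2712]
tcp_rot: [-0.027, 0.999, -0.008, -0.026]
contact_force: [-2.2, 0.3, 0.1]
opening: -0.003
```

```bash
python3 look.py 4
```

```text
[0.63535962 0.12123964 0.27110409] [-2.58198983 -1.23169639  0.76102394]
```

View pics/t4.png

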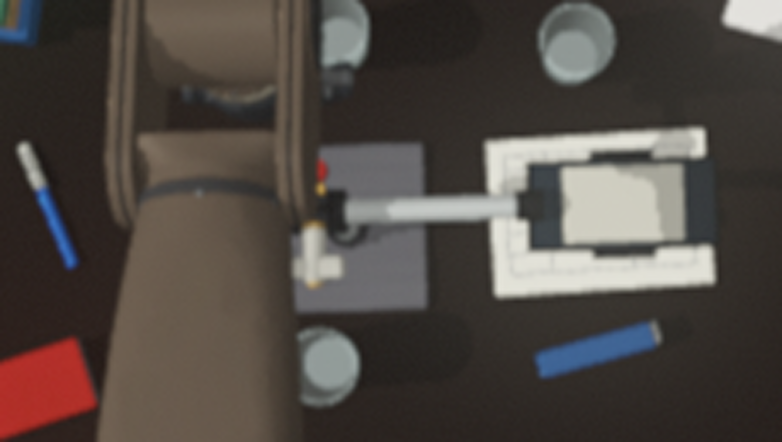

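View pics/s4.png

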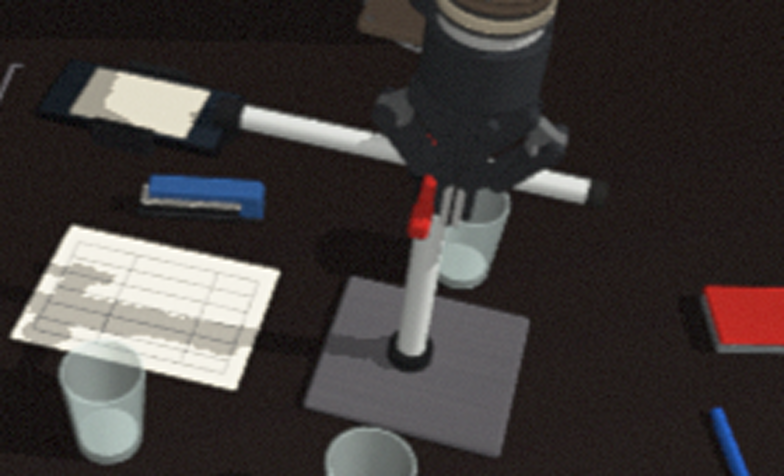

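```bash
python3 - <<'E'
from h import *
s=read_camera("scene"); g=lambda a:(a[0]/2.8+200-.3,a[1]/2.8+110-.3)
p=ray(s,*g((419,222)),.281); L=np.array([.586,.097]);d=p[:2]-L
print(p,np.hypot(*d),np.arctan2(d[0],d[1])+.05)
i=s["img"]; hsv=cv2.cvtColor(i,cv2.COLOR_BGR2HSV)
m=((hsv[...,2]>80)&(hsv[...,1]>150)&((hsv[...,0]<8)|(hsv[...,0]>172))).astype(np.uint8);m[:,370:]=0;m[:170-10]=0;m[:,:300]=0
ys,xs=np.nonzero(m);print(xs.min(),xs.max(),ys.min(),ys.max())
for y in range(ys.min(),ys.max()+1,2): print(y,xs[ys==y].min(),xs[ys==y].max())
cv2.imwrite("pics/lv.png",cv2.resize(i[150:210,330:390],None,fx=8,fy=8,interpolation=cv2.INTER_CUBIC))
for a in (1.4,1.5,1.57,1.65):
  print(a,[proj(s,[.586+r*np.sin(a-.05),.097+r*np.cos(a-.05),.281]).round(1).tolist() for r in (40,87) for r in [r/1000]])
E
```

```text
[0.66723477 0.10525864 0.281     ] 0.08165349351030388 1.519480625878573
346 355 172 194
172 352 353
174 351 355
176 351 355
178 350 355
180 350 354
182 349 354
184 348 354
186 347 353
188 346 353
190 346 352
192 346 352
194 346 351
1.4 [[355.4, 174.8], [354.4, 191.8]]
1.5 [[353.3, 174.5], [349.8, 191.1]]
1.57 [[351.9, 174.2], [346.5, 190.4]]
1.65 [[350.3, 173.8], [342.9, 189.5]]
```

View pics/lv.png

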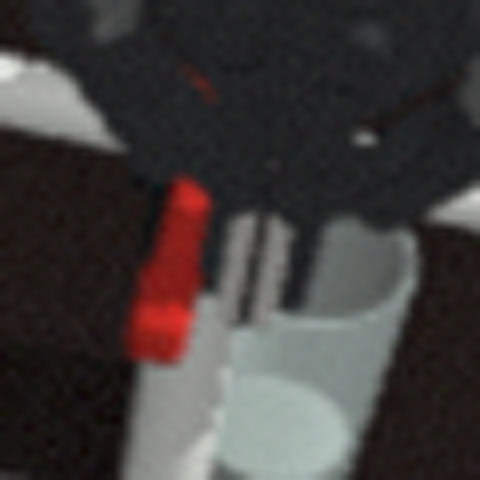

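```bash
cat > ori.py <<'E'
from plant import *; import numpy as np
from scipy.spatial.transform import Rotation as R
s=get_state(); d=R.from_quat([-.025,.9997,0,0])*R.from_quat(s["tcp_rot"]).inv()
print(np.degrees(d.as_rotvec()).round(2),s["eef_pos"].round(4))
E
python3 ori.py
```

```text
[ 0.97 -2.88 -0.24] [0.6353 0.1215 0.2711]
```

Request:
move_arm(linear=[[0,0.01,0],[0,0.015,0.005],[0,0,0.025],[-0.01,0,0.03],[-0.03,0,0.01],[-0.03,0,0],[-0.03,0,0],[-0.02,0,0],[-0.005,0,-0.015],[0,0,-0.025],[0,0,-0.02],[0,0,0]], twist=[[0,0,0],[0.5,-1.4,0],[0.5,-1.4,-0.2],[0,0,0],[0,0,0],[0,0,0],[0,0,0],[0,0,0],[0,0,0],[0,0,0],[0,0,0],[0,0,0]])

```text
time: 6.55
eef_pos: [0.508, 0.1493, 0.2858]
tcp_rot: [-0.027, 1.0, 0.0, 0.01]
contact_force: [-0.1, 0.3, 0.1]
opening: 0.001
```

```bash
python3 ori.py; python3 look.py 5
```

```text
[-0.06  1.13 -0.26] [0.508  0.1493 0.2858]
[0.50965386 0.14923069 0.28962095] [-0.35534811  0.13822045  1.22587771]
```

View pics/s5.png

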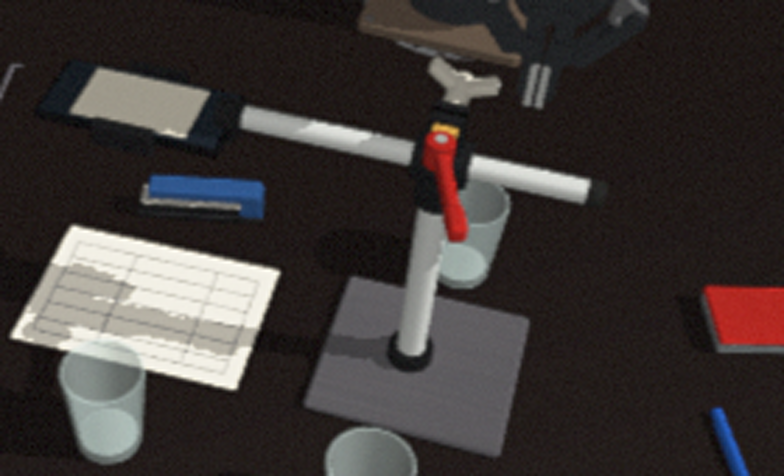

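Request:
move_arm(linear=[[0,-0.004,-0.0075],[0,-0.006,0],[0,-0.004,0],[0,-0.004,0.002],[0,-0.004,0.005],[0,-0.004,0.005],[0,-0.004,0.003]], twist=[[0,0.5,0],[0,0.5,0],[0,0,0],[0,0,0],[0,0,0],[0,0,0],[0,0,0]])

```text
time: 7.23
eef_pos: [0.5136, 0.1206, 0.3042]
tcp_rot: [-0.027, 1.0, 0.006, 0.008]
contact_force: [0.2, 3.2, 1.1]
opening: -0.005
```

```bash
python3 ori.py; python3 look.py 6
```

```text
[-0.76  0.91 -0.26] [0.5136 0.1206 0.3042]
[0.51379021 0.12014135 0.30457361] [-0.39483657  1.80042233  3.45923792]
```

View pics/s6.png

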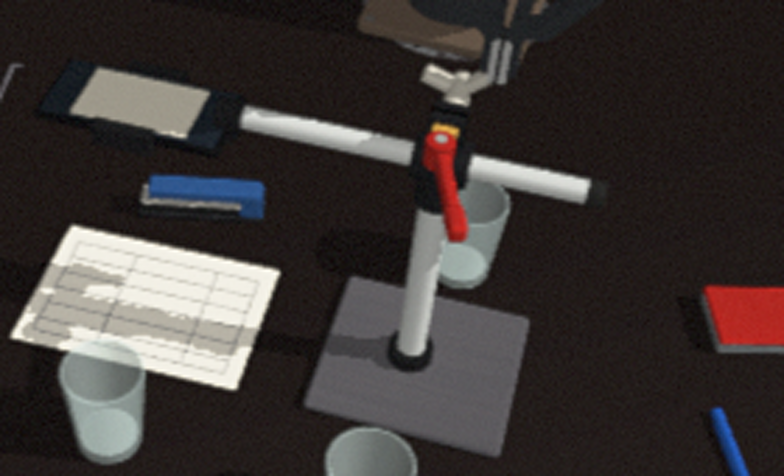

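Request:
move_arm(linear=[[-0.002,0.006,0],[-0.001,0,-0.006],[0,0,-0.004],[0,-0.005,0],[0,-0.005,0],[0,-0.004,0],[0,-0.004,0],[0,-0.004,0]], twist=[[0,0.3,0],[-0.3,0.3,0],[-0.3,0.3,0],[0,0,0],[0,0,0],[0,0,0],[0,0,0],[0,0,0]])

```text
time: 8.0
eef_pos: [0.5115, 0.1233, 0.3002]
tcp_rot: [-0.028, 0.999, 0.025, 0.005]
contact_force: [-0.5, 9.6, 5.4]
opening: 0.004
```

```bash
python3 ori.py; python3 look.py 7
```

```text
[-2.84  0.53 -0.37] [0.5115 0.1233 0.3002]
[0.51158239 0.12307042 0.30048748] [-1.22949761  9.40520592  5.69185342]
```

View pics/s7.png

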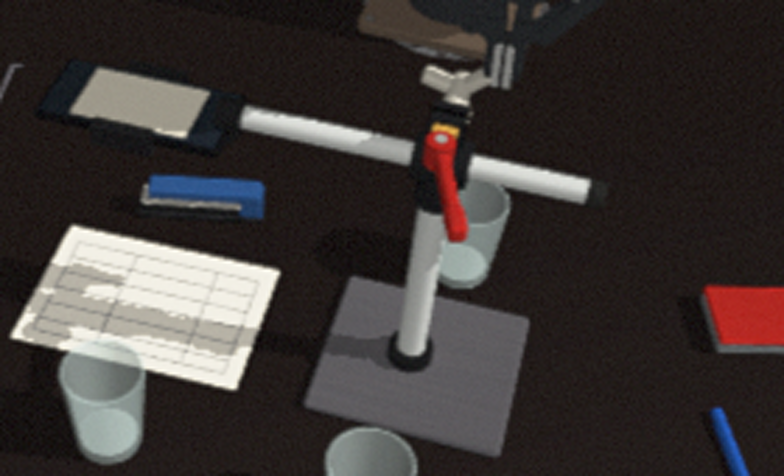

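Request:
move_arm(linear=[[0,0.01,0],[0,0.004,-0.008],[0,0,-0.012],[0,0,0]], twist=[[0,0,0],[-1,0.3,0],[-1,0,0],[0,0,0]])

```text
time: 8.43
eef_pos: [0.5107, 0.138, 0.2764]
tcp_rot: [-0.029, 1.0, 0.003, 0.001]
contact_force: [-0.6, -0.4, -0.7]
opening: 0.003
```

```bash
python3 ori.py
```

```text
[-0.35  0.05 -0.47] [0.5107 0.138  0.2764]
```

Request:
move_arm(linear=[[0,-0.005,0],[0,-0.005,0.002],[0,-0.004,0.004],[0,-0.003,0.005],[0,-0.003,0.004],[0,-0.004,0.003]], twist=[[0,0,0],[0,0,0],[0,0,0],[0,0,0],[0,0,0],[0,0,0]])

```text
time: 8.93
eef_pos: [0.5094, 0.1165, 0.2909]
tcp_rot: [-0.03, 1.0, 0.008, -0.002]
contact_force: [0.6, 2.1, -1.0]
opening: -0.0
```

```bash
python3 ori.py; python3 look.py 8
```

```text
[-0.94 -0.31 -0.58] [0.5094 0.1165 0.2909]
[0.509724   0.11585581 0.29149561] [ 0.41906413 -0.29686588  0.92102673]
```

View pics/s8.png

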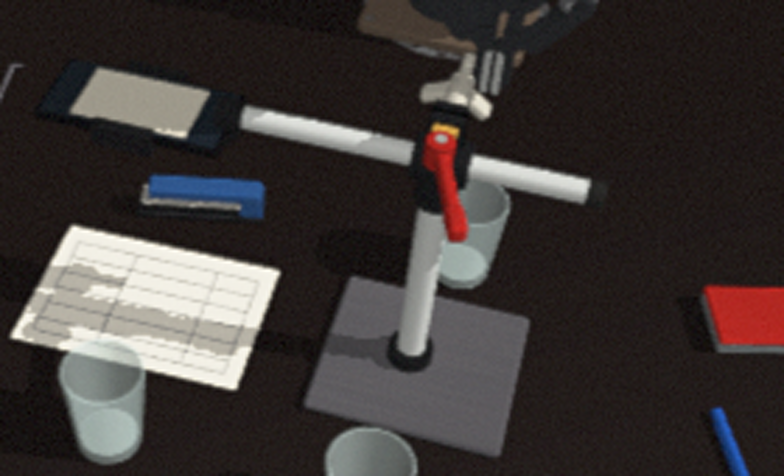

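Request:
move_arm(linear=[[0,0,0.004],[0,-0.004,0],[0,-0.004,0],[0,-0.004,0],[0,-0.004,0],[0,-0.004,0]], twist=[[0,0,0],[0,0,0],[0,0,0],[0,0,0],[0,0,0],[0,0,0]])

```text
time: 9.53
eef_pos: [0.5095, 0.0954, 0.2958]
tcp_rot: [-0.03, 1.0, 0.01, -0.002]
contact_force: [-0.5, 4.3, 0.2]
opening: 0.002
```

Request:
move_arm(linear=[[0,-0.004,0],[0,-0.004,0],[0,-0.004,0],[0,-0.003,0]], twist=[[0,0,0],[0,0,0],[0,0,0],[0,0,0]])

```text
time: 9.87
eef_pos: [0.5097, 0.0789, 0.2967]
tcp_rot: [-0.03, 1.0, 0.01, -0.001]
contact_force: [-0.5, 2.2, 1.5]
opening: 0.0
```

```bash
python3 ori.py; python3 look.py 9
```

```text
[-1.15 -0.18 -0.53] [0.5097 0.0789 0.2967]
[0.50975096 0.07853847 0.29673877] [-0.76812505 -0.55658348  0.94980453]
```

View pics/s9.png

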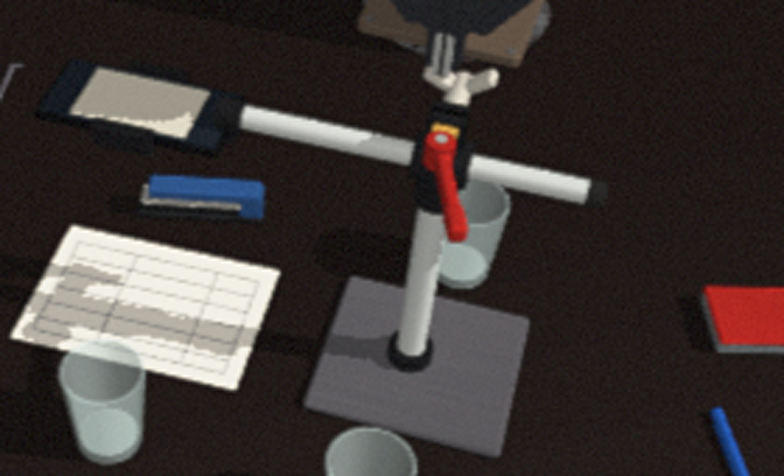

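Request:
move_arm(linear=[[0,0.002,0.015],[0,0,0.025],[0.02,0.015,0.012],[0.03,0.02,0],[0.03,0.025,0],[0.025,0.01,0],[0.005,0,-0.02],[0,0,-0.025],[0,0,-0.025],[0,0,-0.008],[0,0,0]], twist=[[0,0,0],[-0.5,0,0],[-0.5,0,-0.5],[0,0,0],[0,0,0],[0,0,0],[0,0,0],[0,0,0],[0,0,0],[0,0,0],[0,0,0]])

```text
time: 10.88
eef_pos: [0.6255, 0.1445, 0.2692]
tcp_rot: [-0.023, 1.0, -0.012, -0.0]
contact_force: [-0.4, -0.4, 0.7]
opening: -0.003
```

```bash
python3 ori.py
```

```text
[ 1.38 -0.02  0.25] [0.6255 0.1445 0.2692]
```

Request:
move_arm(linear=[[0.002,-0.006,0],[0.001,-0.006,0],[0,-0.005,0],[0,-0.005,0],[0,-0.003,0],[0,-0.002,0],[0,0,0]], twist=[[0.7,0,0],[0.6,0,0.2],[0,0,0],[0,0,0],[0,0,0],[0,0,0],[0,0,0]])

```text
time: 11.47
eef_pos: [0.6296, 0.1168, 0.2738]
tcp_rot: [-0.024, 1.0, 0.004, 0.003]
contact_force: [0.5, 2.6, -1.5]
opening: -0.002
```

Request:
move_arm(linear=[[0,0.004,0],[0,0.01,0],[0,0.01,0],[0,0,0]], twist=[[0,0,0],[0,0,0],[0,0,0],[0,0,0]])

```text
time: 11.8
eef_pos: [0.6305, 0.1399, 0.2768]
tcp_rot: [-0.024, 1.0, 0.001, 0.005]
contact_force: [-0.3, 0.0, -0.0]
opening: 0.001
```

```bash
python3 ori.py; python3 look.py 10
```

```text
[-0.14  0.56  0.16] [0.6305 0.1399 0.2768]
[0.6305955  0.13895514 0.27669948] [0.05538903 0.68143675 0.13281819]
```

View pics/s10.png

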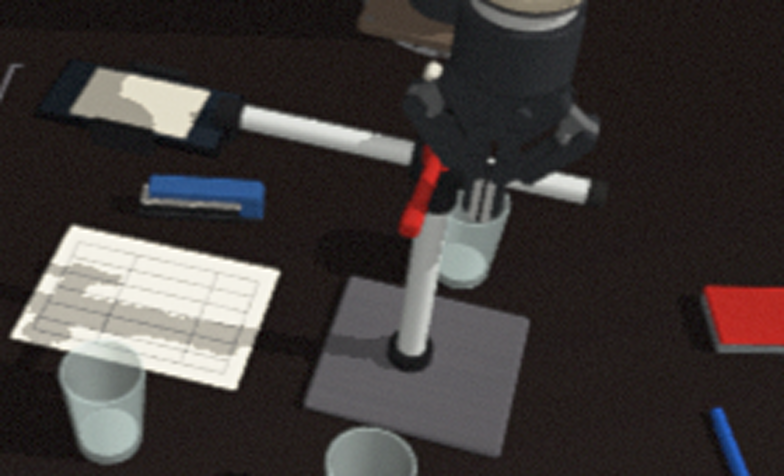

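Request:
move_arm(linear=[[0,0.003,0.02],[0,0,0.03],[-0.03,0,0.012],[-0.03,0,0],[-0.03,0,0],[-0.025,0,0],[-0.005,0,-0.02],[0,0,-0.022],[0,0,-0.018],[0,0,0]], twist=[[0,0.3,0],[0,0.3,0],[0,0,0],[0,0,0],[0,0,0],[0,0,0],[0,0,0],[0,0,0],[0,0,0],[0,0,0]])

```text
time: 12.73
eef_pos: [0.5061, 0.1402, 0.2811]
tcp_rot: [-0.024, 1.0, -0.002, 0.002]
contact_force: [-0.8, -0.6, -0.1]
opening: -0.003
```

```bash
python3 look.py 11; python3 ori.py
```

```text
[0.50796579 0.14034504 0.28471641] [ 0.75607662 -0.23135306 -0.13719688]
[0.23 0.57 0.11] [0.508  0.1403 0.2847]
```

View pics/s11.png

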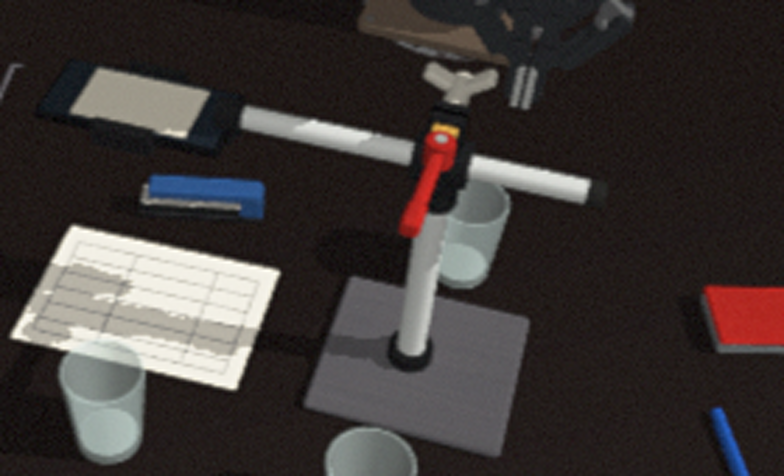

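Request:
move_arm(linear=[[0.001,0,-0.005],[0.001,-0.003,-0.003],[0,-0.005,0.001],[0,-0.004,0.003],[0,-0.003,0.004],[0,-0.003,0.004],[0,-0.004,0.003]], twist=[[0,0.3,0],[0,0.3,0],[0,0,0],[0,0,0],[0,0,0],[0,0,0],[0,0,0]])

```text
time: 13.42
eef_pos: [0.5111, 0.1295, 0.2923]
tcp_rot: [-0.024, 1.0, 0.017, -0.001]
contact_force: [-0.1, 10.5, -1.8]
opening: -0.003
```

```bash
python3 ori.py; python3 look.py 12
```

```text
[-1.92 -0.13  0.15] [0.5111 0.1295 0.2923]
[0.51111468 0.12931724 0.2928189 ] [-0.88119304  9.33683287 -0.94980103]
```

View pics/s12.png

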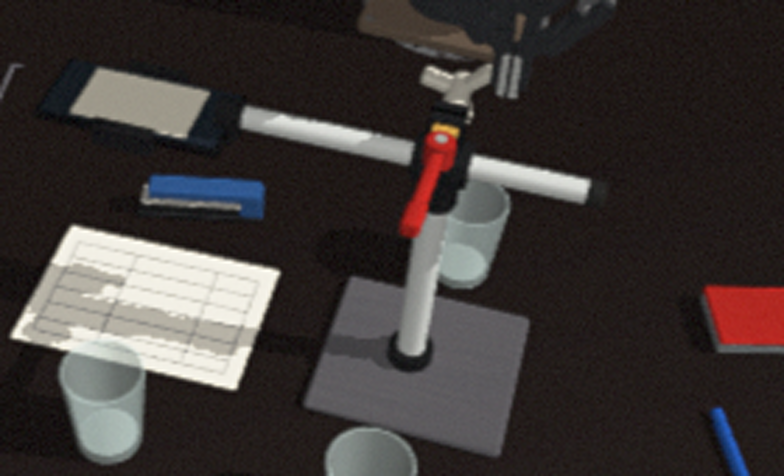

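Request:
move_arm(linear=[[0,0.006,0],[0,0.004,0.02],[0,0,0.03],[0.02,-0.01,0.012],[0.03,-0.02,0],[0.03,-0.02,0],[0.03,-0.02,0],[0.014,-0.012,-0.015],[0,0,-0.025],[0,0,-0.025],[0,0,-0.012],[0,0,0]], twist=[[0,0,0],[-0.7,0,0],[-0.6,0,0],[0,0,0],[0,0,0],[0,0,0],[0,0,0],[0,0,0],[0,0,0],[0,0,0],[0,0,0],[0,0,0]])

```text
time: 14.52
eef_pos: [0.6459, 0.0488, 0.2896]
tcp_rot: [-0.023, 1.0, 0.0, 0.009]
contact_force: [-1.1, -0.3, -0.4]
opening: -0.002
```

```bash
python3 ori.py; python3 look.py 13
```

```text
[-0.04  1.    0.21] [0.6459 0.0488 0.2896]
[0.64654947 0.04925092 0.29256479] [-0.68660642  0.09656908 -0.19619943]
```

View pics/s13.png

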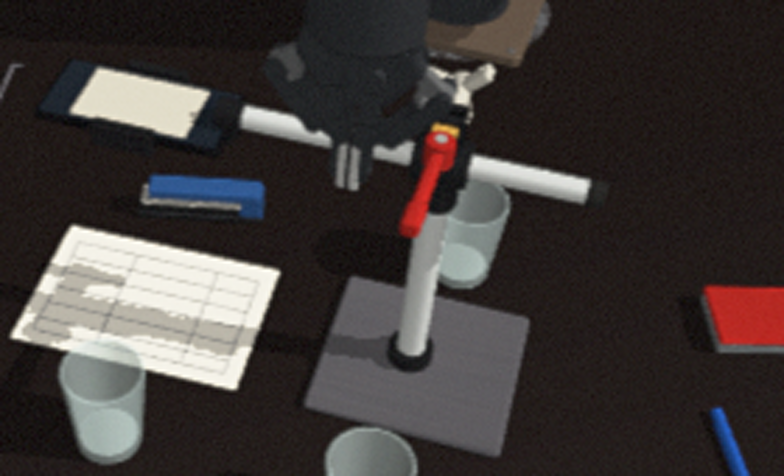

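Request:
move_arm(linear=[[-0.005,0.006,-0.012],[-0.005,0.006,-0.01],[0,0.006,0],[0,0.006,0],[0,0.006,0],[0,0.006,0],[-0.002,0.006,0],[-0.002,0.006,0],[-0.002,0.006,0],[0,0,0]], twist=[[0,0.5,0],[0,0.5,0],[0,0,0],[0,0,0],[0,0,0],[0,0,0],[0,0,0],[0,0,0],[0,0,0],[0,0,0]])

```text
time: 15.45
eef_pos: [0.6308, 0.1096, 0.277]
tcp_rot: [-0.025, 1.0, -0.002, 0.008]
contact_force: [-0.1, -0.4, -0.1]
opening: -0.001
```

Request:
move_arm(linear=[[0,-0.005,0],[0,-0.005,0.01],[0,0,0.02],[0,0,0.01],[0,0.025,0.005],[0,0.03,0],[-0.002,0.025,0],[-0.002,0,-0.02],[0,0,-0.02],[0,0,-0.01],[0,0,0]], twist=[[0,0,0],[0,0,0],[0,0,0],[0,0,0],[0,0,0],[0,0,0],[0,0,0],[0,0,0],[0,0,0],[0,0,0],[0,0,0]])

```text
time: 16.37
eef_pos: [0.6293, 0.18, 0.2844]
tcp_rot: [-0.022, 1.0, 0.001, 0.015]
contact_force: [0.9, 0.8, -0.6]
opening: -0.001
```

```bash
python3 ori.py; python3 look.py 14
```

```text
[-0.18  1.68  0.3 ] [0.6293 0.18   0.2844]
[0.63018269 0.17979068 0.28663393] [ 0.84631409  0.21876673 -0.26356228]
```

View pics/s14.png

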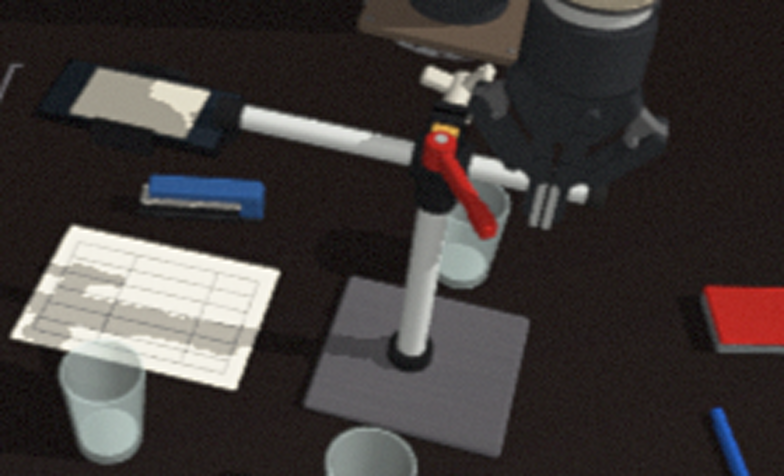

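Request:
move_arm(linear=[[0,-0.005,-0.008],[0,-0.006,-0.008],[0,-0.005,0],[0,-0.005,0],[0,-0.005,0]], twist=[[0,0.7,0],[0,0.7,0],[0,0,0],[0,0,0],[0,0,0]])

```text
time: 16.88
eef_pos: [0.632, 0.1514, 0.2733]
tcp_rot: [-0.021, 1.0, 0.003, 0.006]
contact_force: [0.1, 1.1, 0.3]
opening: 0.004
```

Request:
move_arm(linear=[[0,-0.004,0],[0,-0.004,0]], twist=[[0,0,0],[0,0,0]])

```text
time: 17.05
eef_pos: [0.6323, 0.1424, 0.2738]
tcp_rot: [-0.021, 1.0, 0.004, 0.006]
contact_force: [0.7, 2.5, 0.1]
opening: 0.001
```

Request:
move_arm(linear=[[0,-0.004,0],[0,-0.004,0]], twist=[[0,0,0],[0,0,0]])

```text
time: 17.22
eef_pos: [0.6326, 0.1338, 0.2744]
tcp_rot: [-0.021, 1.0, 0.004, 0.007]
contact_force: [-0.9, 1.3, 0.1]
opening: -0.003
```

Request:
move_arm(linear=[[0,-0.004,0],[0,-0.004,0]], twist=[[0,0,0],[0,0,0]])

```text
time: 17.38
eef_pos: [0.6329, 0.1257, 0.2747]
tcp_rot: [-0.021, 1.0, 0.005, 0.008]
contact_force: [1.8, 4.5, -0.0]
opening: -0.001
```

Request:
move_arm(linear=[[0,-0.004,0],[0,-0.004,0]], twist=[[0,0,0],[0,0,0]])

```text
time: 17.55
eef_pos: [0.6338, 0.1193, 0.2748]
tcp_rot: [-0.021, 1.0, 0.008, 0.01]
contact_force: [3.2, 7.3, -2.7]
opening: -0.0
```

Request:
move_arm(linear=[[0,0.008,0],[0,0.01,0.01],[0,0,0.03],[-0.01,-0.008,0.03],[-0.03,-0.01,0.005],[-0.03,-0.01,0],[-0.03,-0.01,0],[-0.022,-0.008,0],[0,0,-0.015],[0,0,-0.015],[0,0,0]], twist=[[0,0,0],[-0.5,0.5,0],[-0.4,0.5,0.2],[0,0,0],[0,0,0],[0,0,0],[0,0,0],[0,0,0],[0,0,0],[0,0,0],[0,0,0]])

```text
time: 18.47
eef_pos: [0.504, 0.084, 0.3234]
tcp_rot: [-0.022, 1.0, -0.012, -0.002]
contact_force: [-0.7, 0.0, -0.6]
opening: -0.001
```

```bash
python3 ori.py; python3 look.py 15; python3 ori.py
```

```text
[ 1.37 -0.19  0.34] [0.504  0.084  0.3234]
[0.50547599 0.08424945 0.32581814] [-0.23042621 -0.21107322  0.18158149]
[1.33 0.02 0.32] [0.5055 0.0842 0.3258]
```

View pics/s15.png

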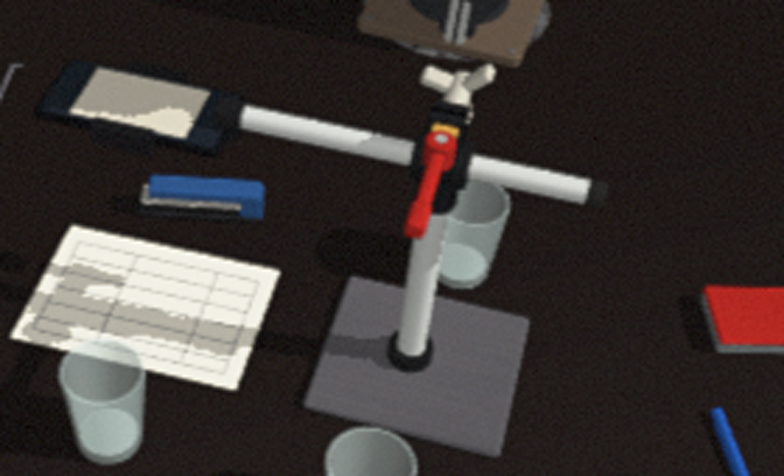

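Request:
move_arm(linear=[[0.003,0,-0.012],[0.002,0,-0.012],[0,0,-0.002],[0,0,0]], twist=[[0.7,0,0],[0.6,0,0.3],[0,0,0],[0,0,0]])

```text
time: 18.9
eef_pos: [0.5127, 0.084, 0.2998]
tcp_rot: [-0.025, 1.0, 0.0, 0.002]
contact_force: [0.9, -0.1, 0.1]
opening: -0.003
```

Request:
move_arm(linear=[[0,0.003,0],[0,0.002,0]], twist=[[0,0,0],[0,0,0]])

```text
time: 19.07
eef_pos: [0.5129, 0.0889, 0.2988]
tcp_rot: [-0.025, 1.0, 0.0, 0.001]
contact_force: [-0.2, 1.1, -0.7]
opening: 0.002
```

```bash
cat > nl.py <<'E'
from h import *
import sys
s=read_camera("scene"); print(get_state()["eef_pos"].round(4),get_state()["contact_force"].round(1))
cv2.imwrite(f"pics/n{sys.argv[1]}.png",cv2.resize(s["img"][120:160,335:395],None,fx=10,fy=10,interpolation=cv2.INTER_CUBIC))
E
python3 nl.py 1
```

```text
[0.5129 0.0892 0.2989] [-0.2  1.1 -0.9]
```

View pics/n1.png

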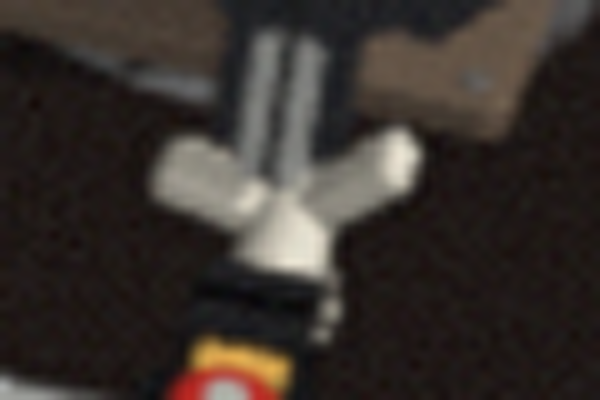

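Request:
move_arm(linear=[[0,0.002,0],[0,0.002,0]], twist=[[0,0,0],[0,0,0]])

```text
time: 19.28
eef_pos: [0.5132, 0.0935, 0.2994]
tcp_rot: [-0.025, 1.0, 0.0, 0.001]
contact_force: [-0.2, 0.5, 0.7]
opening: -0.002
```

Request:
move_arm(linear=[[0,0.002,0],[0,0.001,0]], twist=[[0,0,0],[0,0,0]])

```text
time: 19.45
eef_pos: [0.5134, 0.0973, 0.3001]
tcp_rot: [-0.025, 1.0, 0.0, 0.002]
contact_force: [-0.3, 0.1, -0.2]
opening: -0.003
```

```bash
python3 nl.py 2
```

```text
[0.5133 0.0974 0.3001] [0.1 0.4 0.3]
```

View pics/n2.png

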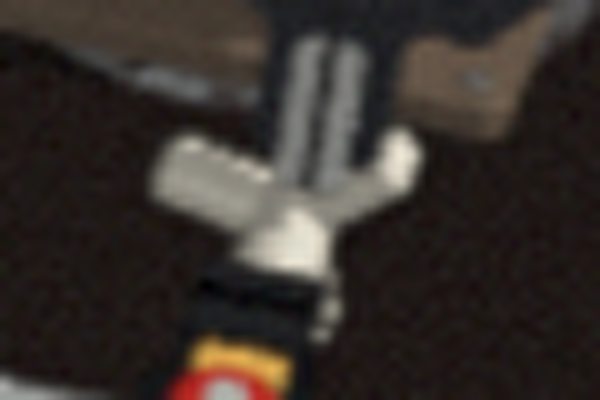

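Request:
move_arm(linear=[[0,0.002,0],[0,0.001,0]], twist=[[0,0,0],[0,0,0]])

```text
time: 19.67
eef_pos: [0.5134, 0.0997, 0.3006]
tcp_rot: [-0.026, 1.0, -0.002, 0.002]
contact_force: [0.6, -5.0, 0.9]
opening: -0.0
```

Request:
move_arm(linear=[[0,0.002,0],[0,0.001,0]], twist=[[0,0,0],[0,0,0]])

```text
time: 19.83
eef_pos: [0.5137, 0.1005, 0.3011]
tcp_rot: [-0.025, 1.0, -0.005, 0.002]
contact_force: [-0.3, -2.8, -0.2]
opening: 0.001
```

```bash
python3 nl.py 3
```

```text
[0.5137 0.1006 0.3012] [-1.1 -3.9  1.3]
```

View pics/n3.png

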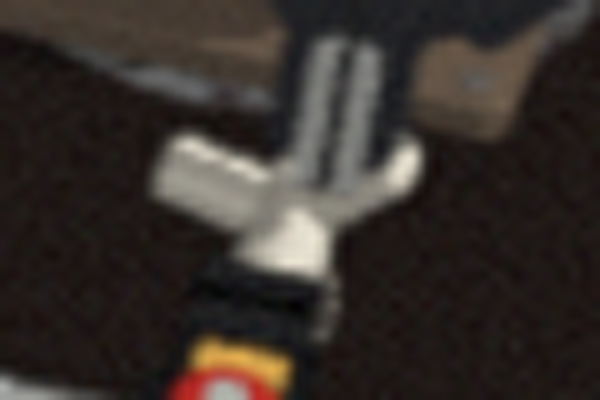

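Request:
move_arm(linear=[[0,0.002,0],[0,0.002,0]], twist=[[0,0,0],[0,0,0]])

```text
time: 20.05
eef_pos: [0.514, 0.1026, 0.3016]
tcp_rot: [-0.025, 1.0, -0.007, 0.002]
contact_force: [-0.5, -4.4, 1.1]
opening: 0.0
```

Request:
move_arm(linear=[[0,0.002,0],[0,0,0]], twist=[[0,0,0],[0,0,0]])

```text
time: 20.22
eef_pos: [0.5142, 0.1041, 0.302]
tcp_rot: [-0.025, 1.0, -0.008, 0.003]
contact_force: [-0.1, -0.9, 0.5]
opening: -0.001
```

```bash
python3 nl.py 4
```

```text
[0.5142 0.1043 0.3019] [-0.2 -1.9 -0.5]
```

View pics/n4.png

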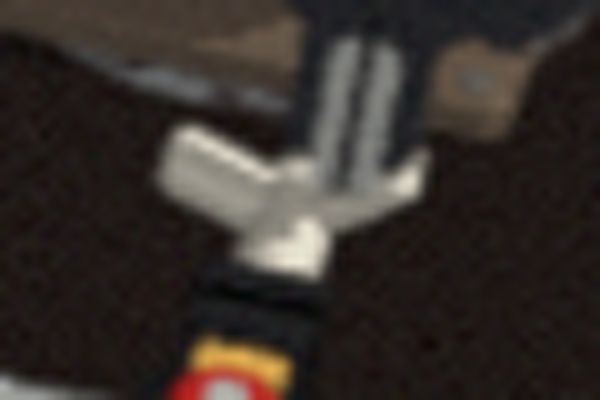

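Request:
move_arm(linear=[[0,-0.006,0],[0,0,0.025],[0,0,0.025],[0.03,0.01,0],[0.03,0.012,0],[0.03,0.012,0],[0.03,0.012,0],[0.008,0.003,-0.02],[0,0,-0.025],[0,0,-0.025],[0,0,-0.012],[0,0,0]], twist=[[-0.5,0,0],[-0.5,0,0],[0,0,0],[0,0,0],[0,0,0],[0,0,0],[0,0,0],[0,0,0],[0,0,0],[0,0,0],[0,0,0],[0,0,0]])

```text
time: 21.27
eef_pos: [0.6466, 0.1571, 0.2686]
tcp_rot: [-0.026, 1.0, -0.005, 0.004]
contact_force: [0.0, 0.1, 0.2]
opening: 0.003
```

```bash
python3 ori.py; python3 look.py 16;python3 ori.py
```

```text
[ 0.56  0.45 -0.06] [0.6466 0.1571 0.2686]
[0.64745314 0.15699828 0.27170728] [0.42648445 0.11433482 0.58986463]
[ 0.56  0.69 -0.06] [0.6475 0.157  0.2717]
```

View pics/s16.png

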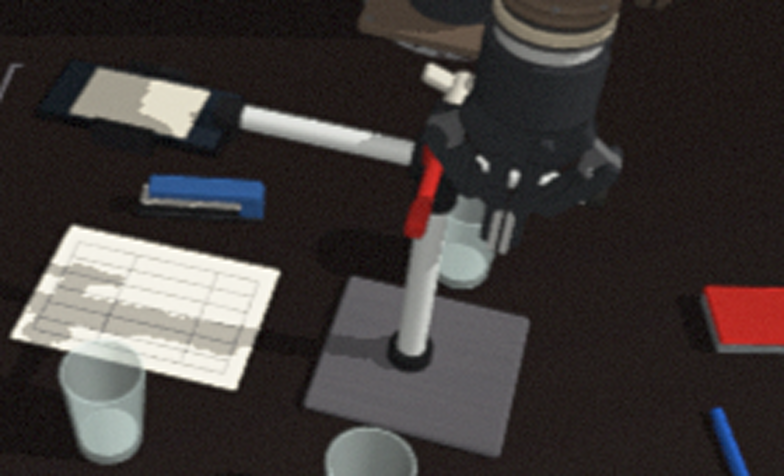

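Push on the lever from +y, reading forces.

Request:
move_arm(linear=[[0,-0.01,0],[0,-0.008,0],[0,-0.007,0],[0,-0.005,0]], twist=[[0.5,0.6,0],[0,0,0],[0,0,0],[0,0,0]])

```text
time: 21.7
eef_pos: [0.6493, 0.1252, 0.2791]
tcp_rot: [-0.026, 1.0, 0.0, 0.006]
contact_force: [-0.0, 0.8, 1.2]
opening: 0.0
```

Request:
move_arm(linear=[[0.001,-0.005,0],[0.001,-0.005,0]], twist=[[0,0,0],[0,0,0]])

```text
time: 21.87
eef_pos: [0.6514, 0.1151, 0.2813]
tcp_rot: [-0.025, 1.0, 0.003, 0.007]
contact_force: [-0.3, 6.0, 0.0]
opening: 0.001
```

Request:
move_arm(linear=[[0.001,-0.006,0],[0.001,-0.006,0]], twist=[[0,0,0],[0,0,0]])

```text
time: 22.03
eef_pos: [0.652, 0.1069, 0.2816]
tcp_rot: [-0.025, 1.0, 0.01, 0.005]
contact_force: [-3.6, 10.2, -0.2]
opening: 0.0
```

Request:
move_arm(linear=[[0,-0.006,0],[0,-0.006,0]], twist=[[0,0,0],[0,0,0]])

```text
time: 22.2
eef_pos: [0.6514, 0.1013, 0.2818]
tcp_rot: [-0.025, 0.999, 0.018, 0.005]
contact_force: [0.1, 11.5, -0.7]
opening: -0.001
```

Request:
move_arm(linear=[[0,0.003,-0.004],[0,0.001,-0.005],[0.001,-0.006,-0.003],[0,-0.007,0],[0,-0.008,0]], twist=[[0,0,0],[0,0,0],[0,0,0],[0,0,0],[0,0,0]])

```text
time: 22.62
eef_pos: [0.6521, 0.0945, 0.2725]
tcp_rot: [-0.026, 0.999, 0.031, 0.007]
contact_force: [-2.5, 14.2, 0.8]
opening: -0.002
```

Request:
move_arm(linear=[[0,-0.009,0],[0,-0.009,0],[-0.001,-0.009,0]], twist=[[0,0,0],[0,0,0],[0,0,0]])

```text
time: 22.87
eef_pos: [0.6486, 0.0846, 0.2731]
tcp_rot: [-0.027, 0.998, 0.053, 0.004]
contact_force: [1.9, 16.6, 1.2]
opening: 0.001
```

```bash
python3 look.py 17;python3 ori.py
```

```text
[0.64856939 0.08228356 0.27289447] [-0.04290722  9.74644516  0.59875052]
[-5.73  0.35 -0.24] [0.6486 0.0823 0.2729]
```

View pics/s17.png

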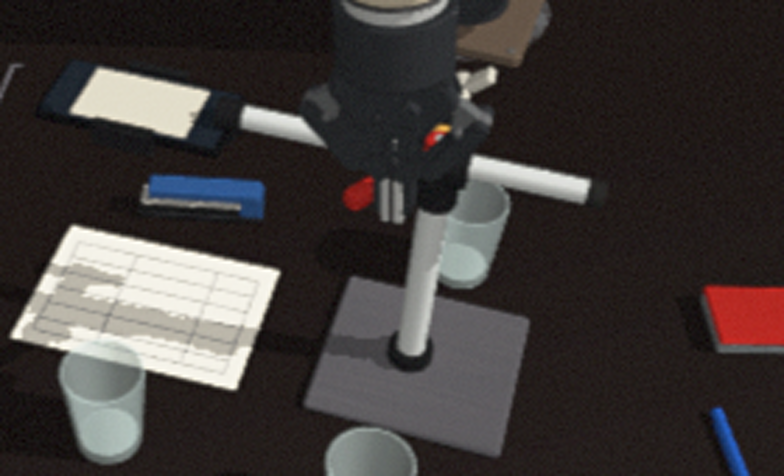

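Request:
move_arm(linear=[[-0.003,-0.009,0],[-0.004,-0.009,0],[-0.005,-0.009,0],[-0.006,-0.008,0]], twist=[[-3,0,0],[-3,0,0],[-3,0,0],[-3,0,0]])

```text
time: 23.3
eef_pos: [0.6392, 0.0669, 0.2712]
tcp_rot: [-0.028, 0.999, -0.032, 0.018]
contact_force: [15.8, 14.9, -5.7]
opening: 0.002
```

```bash
python3 ori.py
```

```text
[ 3.66  2.19 -0.39] [0.6392 0.0669 0.2712]
```

Request:
move_arm(linear=[[-0.008,-0.008,0],[-0.009,-0.007,0],[-0.009,-0.006,0],[-0.009,-0.006,0]], twist=[[0,1.5,0],[0,1.5,0],[0,1.5,0],[0,1.5,0]])

```text
time: 23.63
eef_pos: [0.6252, 0.0551, 0.2714]
tcp_rot: [-0.035, 0.999, -0.015, 0.003]
contact_force: [19.2, 12.9, -5.4]
opening: -0.001
```

```bash
python3 look.py 18;python3 ori.py
```

```text
[0.62283195 0.05368554 0.27119026] [ 7.85710124  6.0707523  -2.36901507]
[ 1.92 -0.04 -1.05] [0.6228 0.0537 0.2712]
```

View pics/s18.png

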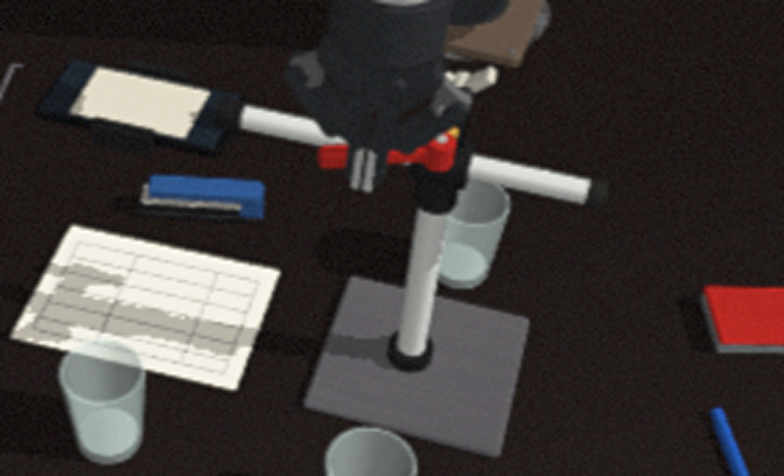

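Request:
move_arm(linear=[[-0.009,-0.005,0],[-0.009,-0.004,0],[-0.009,-0.003,0],[-0.008,-0.002,0]], twist=[[0.5,1,0.3],[0.5,1,0.3],[0,1,0.3],[0,1,0]])

```text
time: 24.07
eef_pos: [0.6102, 0.0486, 0.2717]
tcp_rot: [-0.043, 0.999, 0.005, 0.003]
contact_force: [21.3, 7.7, -8.6]
opening: -0.001
```

```bash
python3 ori.py
```

```text
[-0.63  0.32 -2.06] [0.6102 0.0486 0.2717]
```

Request:
move_arm(linear=[[-0.009,-0.001,0],[-0.009,-0.001,0]], twist=[[0,0.8,0.3],[0,0.8,0.3]])

```text
time: 24.23
eef_pos: [0.6062, 0.048, 0.2721]
tcp_rot: [-0.047, 0.999, 0.008, 0.012]
contact_force: [29.7, 7.8, -11.6]
opening: 0.001
```

```bash
python3 look.py 19;python3 ori.py
```

```text
[0.60621406 0.04808965 0.27210468] [ 25.56937859   5.74724939 -10.20149984]
[-1.01  1.42 -2.56] [0.6062 0.0481 0.2721]
```

View pics/s19.png

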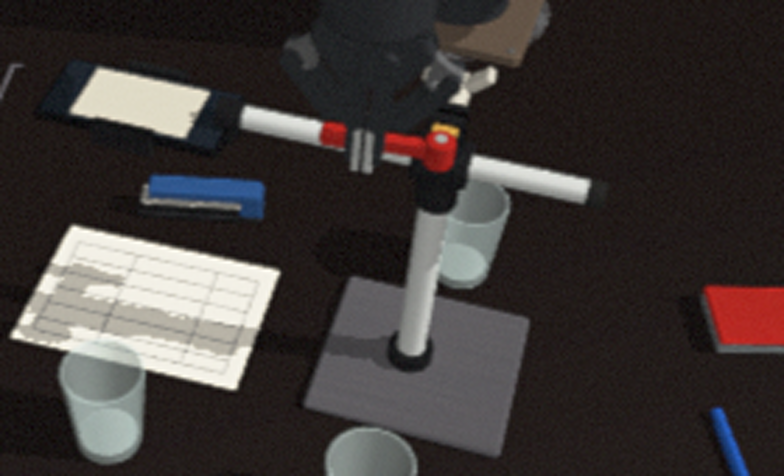

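Request:
move_arm(linear=[[0.01,0,0],[0.015,0,0],[0.01,0,0.02],[0.005,-0.01,0.03],[0,-0.02,0.03],[0.02,0.03,0.02],[0.02,0.04,0],[0.02,0.04,0],[0,0.04,0],[0,0.04,0],[0,0.04,0],[0,0.04,0],[0,0.03,0],[0,0,0]], twist=[[0,0,0],[0,0,0],[0,0,0],[0,0,0],[0,0,0],[0,0,0],[0,0,0],[0,0,0],[0,0,0],[0,0,0],[0,0,0],[0,0,0],[0,0,0],[0,0,0]])

```text
time: 25.5
eef_pos: [0.7133, 0.308, 0.3683]
tcp_rot: [-0.038, 0.999, -0.003, 0.013]
contact_force: [-0.5, 0.0, 0.6]
opening: -0.003
```

```bash
python3 look.py 20;python3 ori.py
```

```text
[0.7141037  0.30351353 0.36844583] [-0.56484174 -0.90414722 -0.43501696]
[ 0.42  1.5  -1.33] [0.7141 0.3035 0.3684]
```

View pics/t20.png

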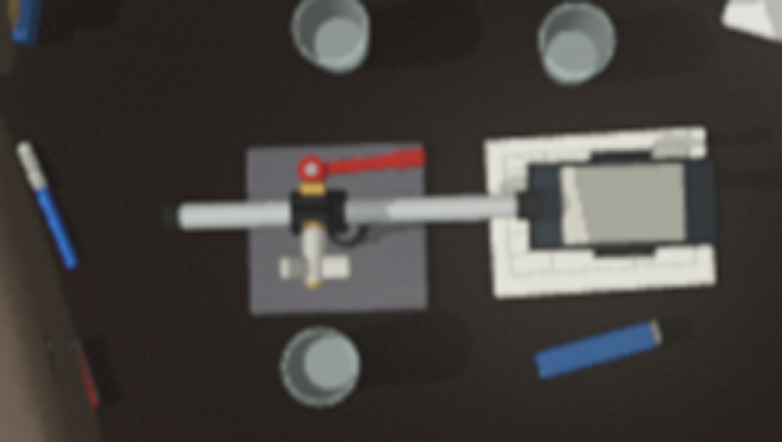

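View pics/s20.png

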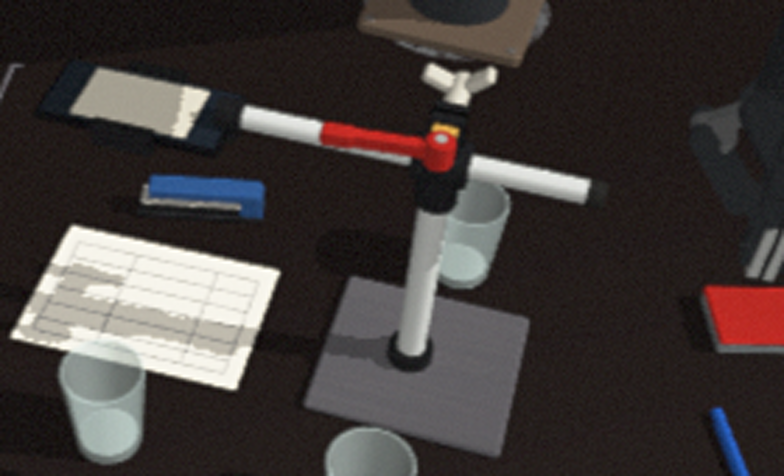

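```bash
python3 - <<'E'
from h import *
c=read_camera("top"); s=read_camera("scene")
f=lambda a:(a[0]/3.4+130-.35,a[1]/3.4+140-.35)
g=lambda a:(a[0]/2.8+200-.3,a[1]/2.8+110-.3)
L=ray(c,*f((312,169)),.282); T=ray(c,*f((425,157.5)),.281); d=T-L; print("lever top",np.hypot(*d[:2]),np.arctan2(d[0],d[1])+.05)
hsv=cv2.cvtColor(c["img"],cv2.COLOR_BGR2HSV)
m=((hsv[...,2]>70)&(hsv[...,1]>140)&((hsv[...,0]<8)|(hsv[...,0]>172))).astype(np.uint8);m[:180]=0;m[200:]=0;m[:,:226]=0;m[:,262:]=0
ys,xs=np.nonzero(m);W=np.array([ray(c,x,y,.281) for x,y in zip(xs,ys)]);k=np.polyfit(W[:,1],W[:,0],1);print("lever line slope",k,"angle",np.pi+.05+np.arctan(k[0]), "min y",W[:,1].min())
sh=np.array([ray(c,*f(p),0) for p in [(485,141),(704,128),(715,283),(494,298)]]).mean(0)
ph=np.array([ray(c,*f(p),.232) for p in [(529,162),(713,159),(715,243),(529,248)]]).mean(0)
sh2=np.array([ray(s,*g(p),0) for p in [(72,226),(280,270),(237,388),(11,337)]]).mean(0)
ph2=np.array([ray(s,*g(p),.232) for p in [(68,61),(245,97),(214,151),(37,112)]]).mean(0)
print(sh,ph,sh2,ph2)
# tail ends/tube ends in top for boom position: rays
print("tail",ray(s,*g((607,194)),.24))
v=np.array([.05,-1,0]); print("along-boom miss",(sh-ph)@v,(sh2-ph2)@v)
E
```

```text
lever top 0.08715246766978854 3.0708529655495056
lever line slope [-0.14214034  0.59857098] angle 3.05039813788326 min y 0.01224978611259124
[ 0.57499725 -0.1472679   0.        ] [ 0.56732901 -0.14580573  0.232     ] [ 5.72889205e-01 -1.45859062e-01  2.77555756e-17] [ 0.5694511  -0.14474817  0.232     ]
tail [0.54568835 0.21918729 0.24      ]
along-boom miss 0.00184558035521884 0.0012827962247599967
```

```bash
python3 -c "
from plant import *
print(sign_off())"
```

```text
the job is handed in; nothing more can be done
None
```

The phone is centred over the form, the nut is set, and the lever is home against its stop. I handed the job in after about 26 s of the 67 s allowed; no verdict was reported.

- **Boom:** I pushed the tail about 86 mm towards -y. In my last pictures the phone was 1.8 mm (top camera) and 1.3 mm (scene camera) short of the form's centre along the boom. The phone's middle also sat 3–8 mm to the side of the form's centre, across the boom; sliding the boom cannot change that.
- **Nut:** With the lever straight out, I turned it until it was a little over-snug, at about 10 N. Trying the lever then showed resistance starting early, at about 1.3 rad, so I eased the nut back by about 0.2 rad. I did not repeat the full lever test after that. During closing I felt about 6 N near straight out, rising from there.
- **Lever:** It closed with a peak of about 23 N at roughly 55 mm, which is about 20 N at 65 mm and inside the 10–25 N expected. It now reads 3.05 rad in the top picture.
- **One slip:** My first attempt to leave the lever straight out dragged it back to about 1.2 rad. I reset it before the final nut setting.
- **Not checked:** I did not pull on the boom to test the grip. I compared the bystanders only by eye: the glasses, stapler and pen looked unmoved. The arm hid most of the ink pad in the last top picture, and I did not check the flask and spectacles at the end.

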